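# Fetch the doming block from behind the formers

### The job

The steel doming block is hemmed in between the two wooden formers in the long tool rack. First stand both formers upright in the felt-lined side tray, then take the block out and set it flat in the middle of the dark steel bench plate, and only then put each former back upright exactly where it stood in the rack, so each at its own end. Set things down rather than dropping them, let go of everything, and leave the cup, the tape roll and the dish alone.

Things in the scene. Friction and masses are not known exactly. Their poses are not given: they have to be found in the camera images.
- rack: Tool rack, fixed: a long narrow open-topped wooden box, outside 86 (its x) x 210 (its y) x 52 mm high, walls and floor 10 mm thick, so inside 66 x 190 mm, 42 mm deep. At the start the two formers and the block stand in it in one row along its y axis: the block in the middle, a former on either side of it (which one on which side varies), about 54 mm from the middle. Origin: centre of its underside, z up; the inner floor is 10 mm above.
- tray: Side tray, fixed: shallow open pale wooden tray lined with grey felt, outside 130 (its x) x 200 (its y) x 18 mm, walls and floor 5 mm. Empty at the start. Both formers fit in it side by side along its y axis. Origin: centre of its underside; the floor is 5 mm above.
- plate: Bench plate, fixed: a dark steel square 110 x 110 x 14 mm on a wooden base 140 x 140 x 24 mm. Origin: centre of the underside of the base; the steel top lies 38 mm above.
- round_former: Round former: an upright turned pale wooden cylinder, 44 mm diameter, straight for its lower 78 mm, then a dome to its full height of 105 mm; about 0.12 kg. Origin: centre of its underside, z up its axis.
- square_former: Square former: an upright pale wooden post of 42 x 42 mm square section, 95 mm high, its top cut with an open groove 16 mm wide and 15 mm deep running along its x axis; about 0.13 kg. Origin: centre of its underside, z up, x and y normal to its sides.
- doming_block: Doming block: a low bright steel block with one large and two small round hollows in its top, 50 (its x) x 40 (its y) x 36 mm high, about 0.45 kg. In the rack its x lies across the rack and its top is 6 mm below the rack's rim, with about 8 mm to each side wall, so it can be gripped only over its 40 mm (fingers closing along the rack's length), once the formers, about 12 mm from it on either side, are gone. Origin: centre of its underside, z up.
- tape_roll: Bystander, leave alone: a roll of paper tape lying flat, 90 mm across, hole 64 mm, 24 mm high. Origin: centre of its underside.
- cup: Bystander, leave alone: a white ceramic cup 66 mm wide and 85 mm high, with punches standing in it up to 136 mm. Origin: centre of its underside.
- dish: Bystander, leave alone: a small dark wooden dish 80 mm wide and 16 mm high with brass rings in it. Origin: centre of its underside.
Mind the look-alikes: they are no part of the job. What is shaped like the round_former but blue, purple or red is not meant.

How it is judged:
By the outcome, as a careful person would: the job done as asked, in the order asked, and still so for the second after the job is handed in, with the robot touching nothing.
It also fails if it takes over 141 s, if anything falls off the work surface, if the arm or the gripper's body presses on something with over 40 N, if the wrist force passes 120 N, or if a joint passes its speed limit or range.

### The arm

A 6-joint arm with a two-finger parallel gripper is mounted at the origin on the work surface. World frame = base frame: x ahead of the robot, y to its left, z up, the work surface at z = 0. Lengths are in m, angles in degrees, forces in N, time in s.
With the tool pointing down it reaches from about 0.3 to 0.85 m from the base axis. Payload 4.2 kg.
Tool frame: the origin (TCP) lies at the very end of the fingers, on their centre line; the grasp point (between the pads) lies 19 mm behind it; z points along the fingers, y is the line along which they close (so a half turn about z gives the same grasp; the last joint's range is limited). The gripper opens to 91 mm and grips with 3 to 60 N. Pads are 32 mm wide; open, the fingers measure 118 mm over their backs; the gripper's body (76 mm by 178 mm) begins 60 mm behind the grasp point.
Start: joints at [-73.109, 18.312, 89.639, -0, 72.044, -1.146], TCP at [0.178, -0.547, 0.214] pointing down, gripper open.
Joint ranges: [-177.97, 177.97], [-48.28, 115.42], [12.27, 149.76], [-77.06, 257.06], [2.81, 150.46], [-146.56, 146.56]. Speed limits (degrees/s): [147.25, 147.25, 180, 180, 180, 180].

### API

Orientations are given as a 3x3 rotation matrix whose columns are the frame's x, y, z axes.
In Python, from station import bot gives the robot as it stands.
- The arm moves only by the tool jog_arm, never from a script. Its argument "plan" is a list of rows, each a list of 3 entries, a list of its own where there are three numbers: the opening, from 0 (shut) to 1 (fully open), then the shift along the tool's x, y, z in cm, then the turn, a rotation vector about the tool's x, y, z in degrees. A call has 1 to 10 rows; each row is the pose to reach, as a shift and turn from the pose commanded when the call began, along the tool's axes at that moment; what a row does not reach only later rows make up. A row lasts 1/10 s, in which the tool goes at most 50 mm and 8.59 degrees, less where a joint would pass 70% of its speed; a pose out of reach is approached as far as the arm can. A call with a gripper value outside its range is refused whole. The fingers move at their own pace and stop on an object; "squeeze" is the grip in N (left out, the last holds). Time passes only in rows, so rows that repeat a pose let the fingers close. It gives the time, the measured TCP pose, the force, the opening and the grip force at its end, in the units of the state.
- bot.read_state(): the state, without advancing time (a new reading comes with each control period).
- bot.grab_frame(name): name is "scene" or "top"; returns a dict with "image" (400x640x3 uint8, red, green, blue), "intrinsics" (3x3 intrinsics, pixels), "rvec" (rotation vector, rad) and "tvec" (3), from world to camera coordinates, as OpenCV has them. Camera axes: x right, y down, z forward; pixel columns grow to the right and rows downward; lengths in m; the calibration is good to about 2 mm. A picture is of the moment at which its call begins. There is no depth.
- bot.hand_in(): hands the job in; it is judged then, once.
The state is a dict: "time": time; "q": joint angles; "qd": joint speeds; "joint_efforts": joint torques, N m; "ee_pos": TCP position; "tool_rot": TCP orientation; "wrist_force": force on the tool from outside, world axes, zero at the start; "moment": the same for the moment, N m; "grip_width": finger opening in m; "finger_force": force on a finger pad.
Only numpy, scipy, OpenCV 4.12 (cv2) and the standard library are available. Lean on these libraries where they do the work, as an engineer would, in place of code of your own. Each camera call takes 0.05 s, during which the arm holds its last target. There are 200 camera calls.

## Working session

There is one attempt and no reset: what is moved stays moved. The work goes in short steps, Python scripts to look and compute and a tool call to move; the robot and the scene stay as the last step left them, time stands still between calls to the robot, and variables do not carry over. Pictures are saved under pics/ and viewed, at most 14 in all, crops included, and the job is handed in when it is done.

Besides the shell and the picture viewer there is one more tool, called after ">>>" as a command line: name --argument value ..., lists and objects as JSON in quotes. jog_arm: Moves the arm, as the interface text tells. Its arguments: {"type":"object","properties":{"plan":{"type":"array"},"squeeze":{"type":"number"}},"required":["plan"]}

```bash
mkdir -p pics; cat > h.py <<'E'
import numpy as np, cv2
from station import bot
def grab(n):
    f=bot.grab_frame(n); f['R']=cv2.Rodrigues(np.array(f['rvec'],float))[0]; f['K']=np.array(f['intrinsics'],float); f['t']=np.array(f['tvec'],float).ravel(); return f
def ray(f,uv,z):
    d=f['R'].T@np.linalg.solve(f['K'],[uv[0],uv[1],1.]); c=-f['R'].T@f['t']
    return c+d*(z-c[2])/d[2]
def proj(f,p):
    c=f['K']@(f['R']@np.array(p,float)+f['t']); return c[:2]/c[2]
def save(f,name,crop=None,s=1):
    im=f['image'][...,::-1]
    if crop: x,y,w,h=crop; im=im[y:y+h,x:x+w]
    cv2.imwrite('pics/'+name,cv2.resize(im,None,fx=s,fy=s,interpolation=cv2.INTER_CUBIC))
E
python3 - <<'E'
from h import *
for n in('top','scene'):
    f=grab(n); save(f,n+'0.png',s=1.25); print(n,-f['R'].T@f['t'],f['R'].round(2).tolist(),f['K'][0,0])
s=bot.read_state(); print(s['tool_rot'],s['ee_pos'],s['time'])
E
```

```text
top [ 0.49321327 -0.00651429  1.13923609] [[0.01, -1.0, 0.02], [-1.0, -0.01, -0.03], [0.03, -0.02, -1.0]] 410.5720404394608
scene [ 1.2934496  -0.6498369   0.83663592] [[0.64, 0.77, 0.02], [0.51, -0.39, -0.77], [-0.58, 0.5, -0.64]] 488.7740236120387
[[ 9.50836294e-01  3.09693618e-01 -4.52141453e-04]
 [ 3.09693946e-01 -9.50835104e-01  1.50490212e-03]
 [ 3.61466156e-05 -1.57094102e-03 -9.99998765e-01]] [ 0.17793166 -0.54632417  0.21320482] 0.1
```

View pics/top0.png

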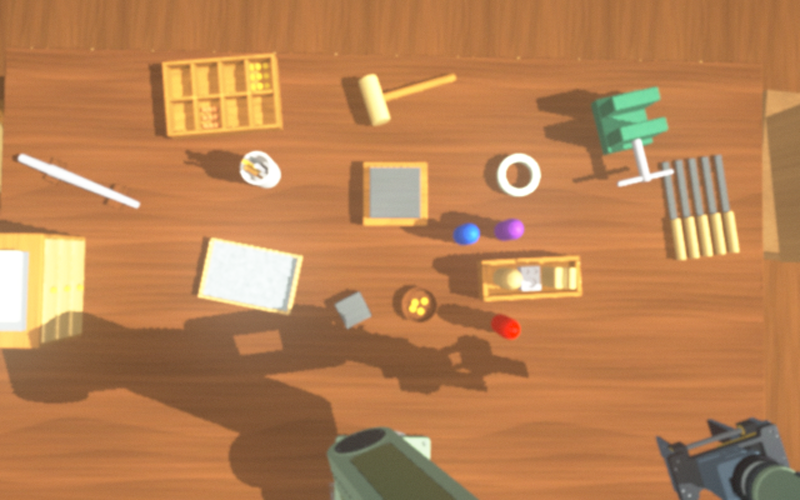

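View pics/scene0.png

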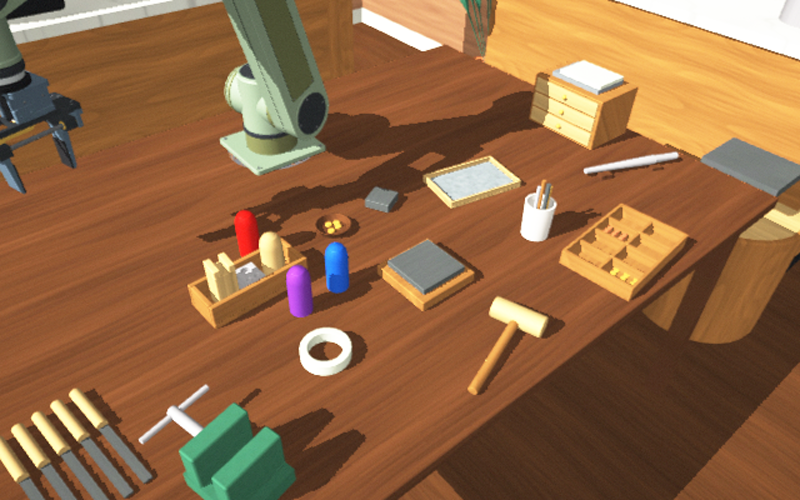

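The top view (800x500) shows the rack at (531,279). Candidates for the round former:
- Pale dome in the rack at (512,279): this is the one I choose.
- Blue at (467,233), purple at (510,229) and red at (507,327): look-alikes.

The square former is at (567,278) and the bright block between them at (531,279). The dark grey block at (351,309) is not the doming block. The tray is at (250,275), the plate at (396,193).

```bash
python3 - <<'E'
from h import *
f=grab('top'); save(f,'rack_top.png',(360,165,130,115),5); g=grab('scene'); save(g,'rack_scene.png',(140,150,150,120),5)
im=f['image']; hsv=cv2.cvtColor(im,cv2.COLOR_RGB2HSV)
print([hsv[int(v/1.25),int(u/1.25)].tolist() for u,v in((482,262),(580,275),(531,295),(512,279),(567,278),(395,193),(250,275),(205,260),(370,220),(600,285))])
def rect(m,z,name,lo):
    n,l,st,c=cv2.connectedComponentsWithStats(m.astype('uint8'))
    i=l[lo[1]-6:lo[1]+7,lo[0]-6:lo[0]+7]; i=np.bincount(i[i>0]).argmax()
    cn=cv2.findContours((l==i).astype('uint8'),cv2.RETR_EXTERNAL,cv2.CHAIN_APPROX_NONE)[0][0].reshape(-1,2)
    P=np.array([ray(f,p,z)[:2] for p in cn],np.float32)*1000
    r=cv2.minAreaRect(P); print(name,np.round(r[0],1),np.round(r[1],1),round(r[2],2),st[i].tolist())
h,s,v=[hsv[...,k].astype(int) for k in range(3)]
w=(h>14)&(h<32)&(v>130)&(s>60)
rect(w,.052,'rack',(425,235))
rect((s<70)&(v>60)&(v<190),.038,'steel',(316,154))
rect((s<60)&(v>150),.005,'felt',(200,220))
rect(((s<60)|(h>16)&(h<40))&(v>140),.018,'tray',(200,220))
E
```

```text
[[15, 160, 218], [18, 153, 249], [21, 150, 253], [26, 94, 254], [19, 122, 229], [38, 15, 185], [75, 4, 250], [23, 112, 247], [23, 144, 254], [13, 159, 202]]
rack [ 452.  -309.7] [ 89.3 218.5] 3.82 [383, 204, 83, 38, 2203]
steel [631.4 -17.6] [102.7 102.4] 0.84 [296, 135, 39, 39, 1495]
felt [449.6 298.9] [193.7 124.6] 79.42 [161, 192, 77, 57, 3142]
tray [447.5 292.5] [209. 135.] 79.1 [158, 190, 85, 62, 3808]
```

View pics/rack_top.png

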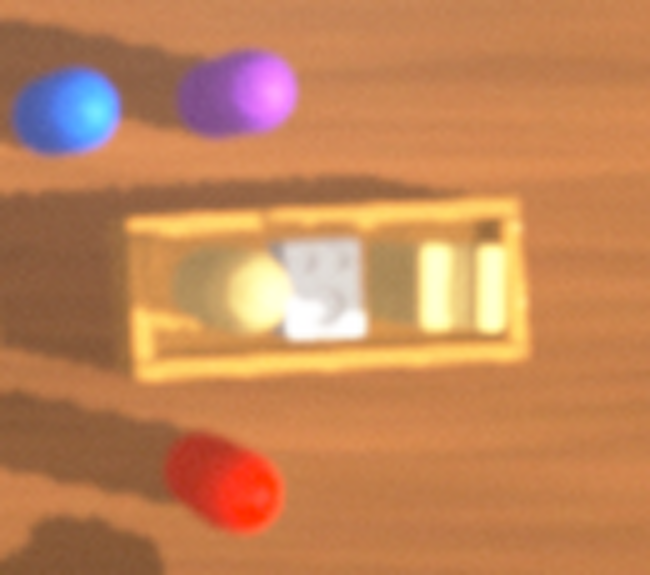

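View pics/rack_scene.png

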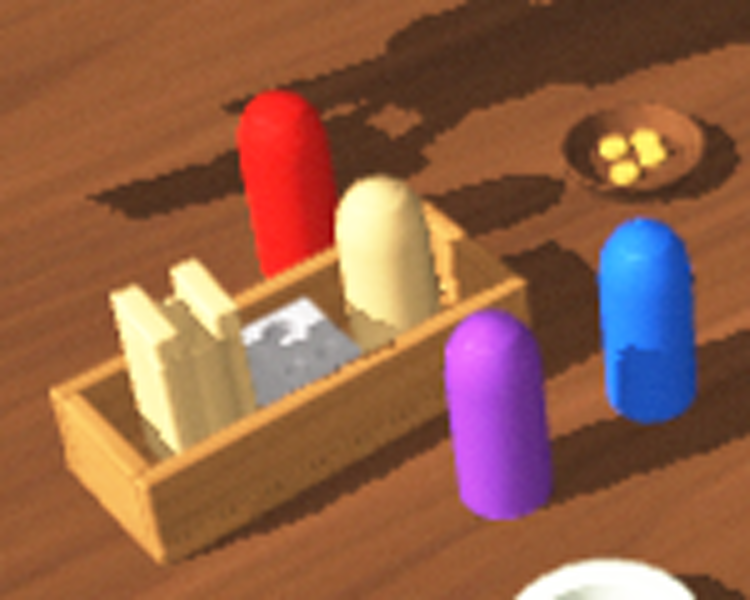

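The crops confirm the choice: pale dome at crop (262,290), block at (325,288), and the square former with its groove across the rack at (465,287). Blue, purple and red stand outside the rack.

```bash
cat >> h.py <<'E'
def togo(xyz,yaw):
    "shift (cm, tool axes) and turn to pose tool-down with tool x at yaw deg, y=(sin,-cos)"
    from scipy.spatial.transform import Rotation as Ro
    s=bot.read_state(); R=np.array(s['tool_rot']); p=np.array(s['ee_pos']); a=np.radians(yaw)
    T=np.array([[np.cos(a),np.sin(a),0],[np.sin(a),-np.cos(a),0],[0,0,-1]])
    print('t',round(s['time'],2),'cm',(R.T@(np.array(xyz)-p)*100).round(2),'deg',Ro.from_matrix(R.T@T).as_rotvec(degrees=True).round(2),'w',s['grip_width'])
E
python3 - <<'E'
from h import *
f=grab('top'); c=lambda u,v:(360+u/5,165+v/5)
for n,uv,z in(('round top',(262,290),.110),('sq',(463,287),.105),('block',(325,288),.046),('purple',(265,93),.1),('blue',(90,112),.1),('red',(250,493),.1)): print(n,ray(f,c(*uv),z).round(4))
a=[ray(f,c(*p),.052)[:2] for p in((125,218),(522,198),(530,358),(138,380))]
a=np.array(a); print(np.round(a,4).tolist(),a.mean(0)); d=a[0]+a[3]-a[1]-a[2]; print('yaw',np.degrees(np.arctan2(-d[0],d[1])))
g=grab('scene')
for n,uv,z in(('sq',(180,315),.09),('round',(380,185),.110)): print('scene',n,ray(g,(140+uv[0]/5,150+uv[1]/5),z).round(4))
togo((.449,-.256,.20),3.5)
E
```

```text
round top [ 0.4521 -0.2639  0.11  ]
sq [ 0.4547 -0.3672  0.105 ]
block [ 0.451  -0.3137  0.046 ]
purple [ 0.5518 -0.2673  0.1   ]
blue [ 0.5409 -0.1781  0.1   ]
red [ 0.3491 -0.2609  0.1   ]
[[0.487, -0.2051], [0.5004, -0.4172], [0.4155, -0.4217], [0.4014, -0.2127]] [ 0.45108726 -0.31417276]
yaw 3.7361088315481936
scene sq [ 0.4535 -0.3598  0.09  ]
scene round [ 0.4493 -0.2511  0.11  ]
t 0.3 cm [ 34.77 -19.24   1.38] deg [-0.03  0.   14.54] w 0.09139263609905703
```

>>> jog_arm --plan '[[1,[5,-2.7,0],[0,0,3]],[1,[9,-5,0],[0,0,6]],[1,[13,-7.2,0],[0,0,9]],[1,[17,-9.4,0],[0,0,12]],[1,[21,-11.6,0],[0,0,14.6]],[1,[25,-13.8,0],[0,0,14.6]],[1,[29,-16,0],[0,0,14.6]],[1,[33,-18.2,0],[0,0,14.6]],[1,[34.6,-19.1,1.4],[0,0,14.6]],[1,[34.6,-19.1,4],[0,0,14.6]]]' --squeeze 25

```text
time: 1.3
ee_pos: [0.451, -0.2567, 0.1752]
tool_rot: [[0.998, 0.064, 0.005], [0.064, -0.998, -0.002], [0.005, 0.003, -1.0]]
wrist_force: [-0.4, -0.5, -0.8]
grip_width: 0.0911
finger_force: 0.0
```

```bash
python3 - <<'E'
from h import *
togo((.4485,-.258,.062),3.6)
print(bot.read_state()['ee_pos'])
g=grab('scene'); save(g,'appr.png',(120,60,240,180),3)
E
```

```text
t 1.3 cm [-0.32  0.09 11.32] deg [ 0.15 -0.28  0.06] w 0.0911006154562628
[ 0.4510489  -0.2566728   0.17520327]
```

View pics/appr.png

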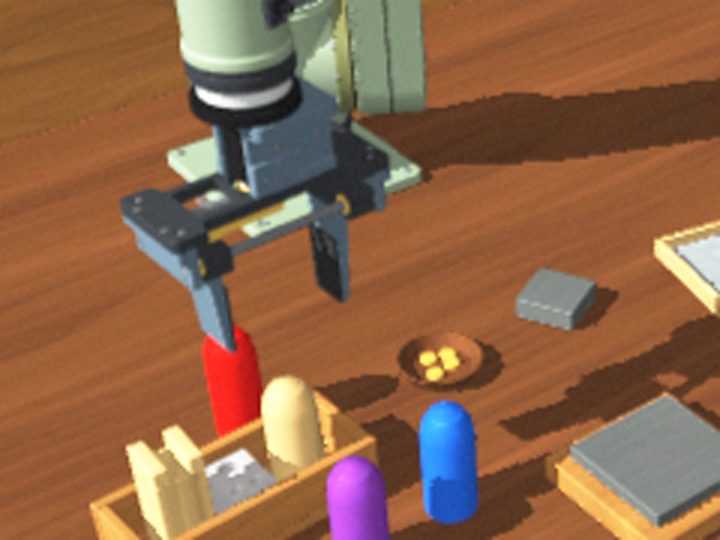

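>>> jog_arm --plan '[[1,[0,0,3],[0,0,0]],[1,[0,0,6],[0,0,0]],[1,[0,0,9],[0,0,0]],[1,[0,0,11.2],[0,0,0]],[1,[0,0,11.2],[0,0,0]],[1,[0,0,11.2],[0,0,0]],[1,[0,0,11.2],[0,0,0]]]'

```text
time: 2.05
ee_pos: [0.4489, -0.2588, 0.0635]
tool_rot: [[0.998, 0.06, 0.003], [0.06, -0.998, -0.002], [0.002, 0.002, -1.0]]
wrist_force: [0.2, 0.0, 0.9]
grip_width: 0.0913
finger_force: 0.0
```

```bash
python3 - <<'E'
from h import *
f=grab('scene'); save(f,'g1.png',(140,80,180,150),4)
E
```

```text
(no output)
```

View pics/g1.png

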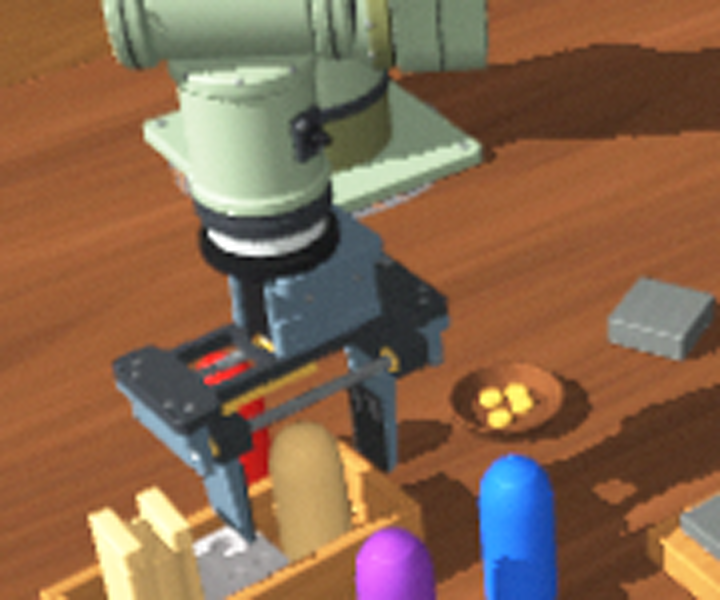

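The scene crop shows the fingers at (245,530) and (385,465), astride the dome at (310,500). Both are clear of the rim, so I close the gripper.

>>> jog_arm --plan '[[0.6,[0,0,0],[0,0,0]],[0.5,[0,0,0],[0,0,0]],[0.4,[0,0,0],[0,0,0]],[0.4,[0,0,0],[0,0,0]],[0.4,[0,0,0],[0,0,0]],[0.4,[0,0,0],[0,0,0]],[0.4,[0,0,0],[0,0,0]],[0.4,[0,0,0],[0,0,0]]]' --squeeze 20

```text
time: 2.9
ee_pos: [0.4479, -0.2581, 0.0619]
tool_rot: [[0.998, 0.06, 0.0], [0.06, -0.998, -0.0], [0.0, 0.0, -1.0]]
wrist_force: [0.8, -0.1, -0.1]
grip_width: 0.0434
finger_force: 20.0
```

```bash
python3 - <<'E'
from h import *
s=bot.read_state(); print(s['time'],s['ee_pos'],s['wrist_force'],s['moment'],s['grip_width'],s['finger_force'])
E
```

```text
2.9 [ 0.44792805 -0.25807739  0.06191495] [ 0.77012938 -0.13976133 -0.05104442] [-0.03479164 -0.02545446 -0.00318062] 0.04339212748317013 19.97125688169035
```

>>> jog_arm --plan '[[0.3,[0,0,-1],[0,0,0]],[0.3,[0,0,-3.5],[0,0,0]],[0.3,[0,0,-7],[0,0,0]],[0.3,[0,0,-10.5],[0,0,0]],[0.3,[0,-1,-13],[0,0,0]],[0.3,[0.3,-3.5,-14],[0,0,0]],[0.3,[0.5,-7,-14],[0,0,0]],[0.3,[0.8,-11,-14],[0,0,0]],[0.3,[1.1,-15,-14],[0,0,0]],[0.3,[1.4,-19,-14],[0,0,0]]]' --squeeze 25

```text
time: 3.9
ee_pos: [0.4501, -0.066, 0.2026]
tool_rot: [[0.998, 0.059, 0.001], [0.059, -0.998, -0.0], [0.001, 0.0, -1.0]]
wrist_force: [0.0, 0.5, -1.6]
grip_width: 0.0434
finger_force: 25.0
```

>>> jog_arm --plan '[[0.3,[0.3,-4,0],[0,0,0]],[0.3,[0.6,-8,0],[0,0,0]],[0.3,[0.9,-12,0],[0,0,0]],[0.3,[1.2,-16,0],[0,0,0]],[0.3,[1.5,-20,0],[0,0,0]],[0.3,[1.8,-24,0],[0,0,0]],[0.3,[2.1,-28,0],[0,0,0]],[0.3,[2.4,-32,0],[0,0,0]],[0.3,[2.7,-36,0],[0,0,0]],[0.3,[2.9,-39,0],[0,0,0]]]'

```text
time: 4.9
ee_pos: [0.4556, 0.3259, 0.2024]
tool_rot: [[0.998, 0.061, 0.0], [0.061, -0.998, 0.001], [0.0, -0.001, -1.0]]
wrist_force: [1.2, -0.3, -0.9]
grip_width: 0.043
finger_force: 25.0
```

```bash
python3 - <<'E'
from h import *
togo((.457,.343,.0575),3.45)
f=grab('top'); save(f,'t1.png',(120,120,320,160),2.5)
E
```

```text
t 4.9 cm [ 0.24 -1.7  14.49] deg [-0.03 -0.02  0.06] w 0.042977228873144736
```

View pics/t1.png

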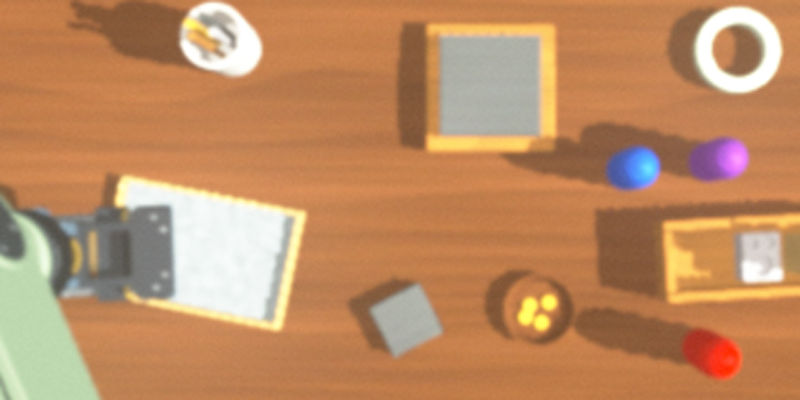

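The top crop shows the tray corners at (122,178), (305,210) and (278,330), with the gripper over its left end. I lower it there.

>>> jog_arm --plan '[[0.3,[0.1,-1.0,0],[0,0,0]],[0.3,[0.2,-1.8,2],[0,0,0]],[0.3,[0.2,-1.8,5],[0,0,0]],[0.3,[0.2,-1.8,8],[0,0,0]],[0.3,[0.2,-1.8,11],[0,0,0]],[0.3,[0.2,-1.8,13],[0,0,0]],[0.3,[0.2,-1.8,13.8],[0,0,0]],[0.3,[0.2,-1.8,14.2],[0,0,0]],[0.3,[0.2,-1.8,14.3],[0,0,0]],[0.3,[0.2,-1.8,14.3],[0,0,0]]]'

```text
time: 5.95
ee_pos: [0.4576, 0.3419, 0.06]
tool_rot: [[0.998, 0.06, 0.002], [0.06, -0.998, 0.001], [0.002, -0.001, -1.0]]
wrist_force: [-0.1, -0.6, -1.3]
grip_width: 0.0437
finger_force: 25.0
```

Still about 2–3 mm above the felt.

>>> jog_arm --plan '[[0.3,[0,0,0.1],[0,0,0]],[0.3,[0,0,0.15],[0,0,0]],[0.3,[0,0,0.2],[0,0,0]],[0.3,[0,0,0.25],[0,0,0]],[0.3,[0,0,0.25],[0,0,0]],[0.3,[0,0,0.25],[0,0,0]]]'

```text
time: 6.55
ee_pos: [0.4572, 0.3417, 0.0569]
tool_rot: [[0.998, 0.06, 0.001], [0.06, -0.998, 0.0], [0.001, -0.0, -1.0]]
wrist_force: [-0.9, -1.8, 3.3]
grip_width: 0.0432
finger_force: 25.0
```

>>> jog_arm --plan '[[0.6,[0,0,0],[0,0,0]],[0.8,[0,0,0],[0,0,0]],[0.8,[0,0,0],[0,0,0]],[0.8,[0,0,0],[0,0,0]],[0.9,[0,0,-1],[0,0,0]],[1,[0,0,-4],[0,0,0]],[1,[0,0,-8],[0,0,0]],[1,[0,1,-11],[0,0,0]],[1,[-0.1,3,-13],[0,0,0]],[1,[-0.4,6.6,-13],[0,0,0]]]'

```text
time: 7.55
ee_pos: [0.4591, 0.2773, 0.1906]
tool_rot: [[0.998, 0.062, 0.008], [0.062, -0.998, 0.005], [0.008, -0.004, -1.0]]
wrist_force: [0.5, -0.9, -0.0]
grip_width: 0.0913
finger_force: 0.0
```

>>> jog_arm --plan '[[1,[-0.3,5,0],[0,0,0]],[1,[-0.6,10,0],[0,0,0]],[1,[-1,15,0],[0,0,0]],[1,[-1.3,20,0],[0,0,0]],[1,[-1.6,25,0],[0,0,0]],[1,[-1.9,30,0],[0,0,0]],[1,[-2.2,35,0],[0,0,0]],[1,[-2.5,40,0],[0,0,0]],[1,[-2.9,45,0],[0,0,0]],[1,[-3.2,50,0],[0,0,0]]]'

```text
time: 8.55
ee_pos: [0.4546, -0.2266, 0.1875]
tool_rot: [[0.998, 0.06, 0.001], [0.06, -0.998, -0.001], [0.001, 0.001, -1.0]]
wrist_force: [0.9, 0.7, -0.0]
grip_width: 0.0913
finger_force: 0.0
```

```bash
python3 - <<'E'
from h import *
togo((.4548,-.366,.060),3.45)
f=grab('top'); print('tray round top px', proj(f,(.457,.342,.11)))
save(f,'t2.png',(120,150,360,130),2.2)
E
```

```text
t 8.55 cm [-0.83 13.9  12.76] deg [ 0.04 -0.08 -0.04] w 0.09127343312720343
tray round top px [169.94660571 218.0140902 ]
```

View pics/t2.png

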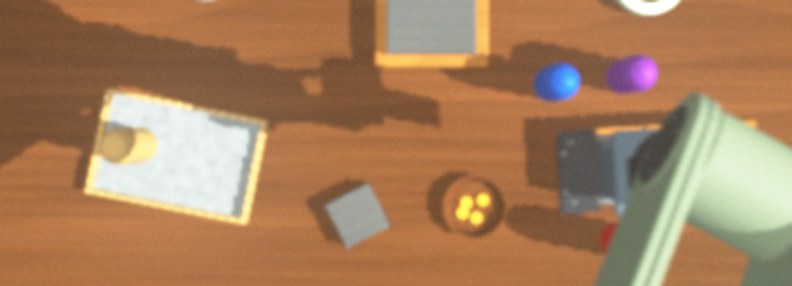

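The round former stands upright in the tray at crop (125,145), well clear of the walls. Next is the square former.

>>> jog_arm --plan '[[1,[-0.3,5,0],[0,0,0]],[1,[-0.6,10,0],[0,0,0]],[1,[-0.8,13.9,0],[0,0,0]],[1,[-0.8,13.9,1],[0,0,0]],[1,[-0.8,13.9,3],[0,0,0]],[1,[-0.8,13.9,3],[0,0,0]],[1,[-0.8,13.9,3],[0,0,0]]]'

```text
time: 9.3
ee_pos: [0.4553, -0.3627, 0.1567]
tool_rot: [[0.998, 0.061, -0.0], [0.061, -0.998, 0.001], [-0.0, -0.001, -1.0]]
wrist_force: [-0.2, -1.0, 0.5]
grip_width: 0.0912
finger_force: 0.0
```

```bash
python3 - <<'E'
from h import *
togo((.4548,-.366,.060),3.45)
f=grab('scene'); save(f,'s1.png',(100,80,200,150),4)
E
```

```text
t 9.3 cm [-0.07  0.33  9.67] deg [-0.04  0.03  0.03] w 0.09124301510060719
```

View pics/s1.png

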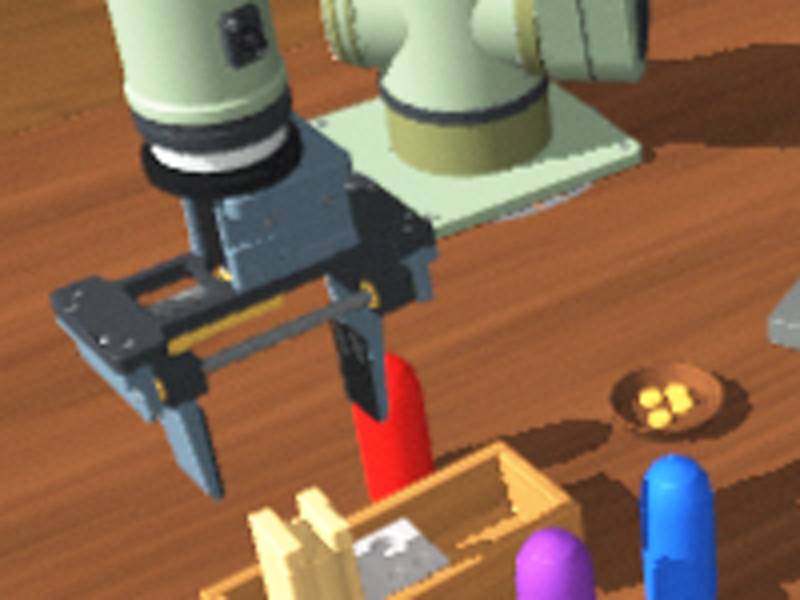

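The fingers at (218,497) and (380,415) straddle the square former's top at (300,510), so I go down.

>>> jog_arm --plan '[[1,[0,0.1,3],[0,0,0]],[1,[0,0.1,6],[0,0,0]],[1,[0,0.1,8.5],[0,0,0]],[1,[0,0.1,9.6],[0,0,0]],[1,[0,0.1,9.6],[0,0,0]],[1,[0,0.1,9.6],[0,0,0]],[1,[0,0.1,9.6],[0,0,0]],[0.7,[0,0.1,9.6],[0,0,0]],[0.6,[0,0.1,9.6],[0,0,0]],[0.5,[0,0.1,9.6],[0,0,0]]]' --squeeze 20

```text
time: 10.35
ee_pos: [0.4555, -0.3649, 0.0609]
tool_rot: [[0.998, 0.06, 0.001], [0.06, -0.998, -0.001], [0.001, 0.001, -1.0]]
wrist_force: [0.2, -0.6, 0.3]
grip_width: 0.07
finger_force: 0.0
```

>>> jog_arm --plan '[[0.45,[0,0,0],[0,0,0]],[0.4,[0,0,0],[0,0,0]],[0.3,[0,0,0],[0,0,0]],[0.3,[0,0,0],[0,0,0]],[0.3,[0,0,0],[0,0,0]],[0.3,[0,0,0],[0,0,0]],[0.3,[0,0,0],[0,0,0]]]' --squeeze 25

```text
time: 11.05
ee_pos: [0.4554, -0.3648, 0.0604]
tool_rot: [[0.998, 0.06, 0.0], [0.06, -0.998, -0.0], [0.0, 0.0, -1.0]]
wrist_force: [0.4, -0.3, -0.9]
grip_width: 0.0426
finger_force: 24.8
```

```bash
python3 - <<'E'
from h import *
togo((.439,.243,.0575),3.45); s=bot.read_state(); print(s['ee_pos'],s['tool_rot'])
E
```

```text
t 11.05 cm [  2.   -60.77   0.28] deg [ 0.01 -0.01 -0.01] w 0.04260978932712241
[ 0.45542344 -0.36483138  0.06044032] [[ 9.98201621e-01  5.99459035e-02  1.09292945e-04]
 [ 5.99459264e-02 -9.98201602e-01 -2.19229309e-04]
 [ 9.59544939e-05  2.25386719e-04 -9.99999970e-01]]
```

>>> jog_arm --plan '[[0.3,[0,0,-1],[0,0,0]],[0.3,[0,0,-3.5],[0,0,0]],[0.3,[0,0,-7],[0,0,0]],[0.3,[0,0,-10.5],[0,0,0]],[0.3,[0,-1,-13],[0,0,0]],[0.3,[0.1,-3.5,-14],[0,0,0]],[0.3,[0.2,-7,-14],[0,0,0]],[0.3,[0.4,-11,-14],[0,0,0]],[0.3,[0.5,-15,-14],[0,0,0]],[0.3,[0.6,-19,-14],[0,0,0]]]'

```text
time: 12.05
ee_pos: [0.4494, -0.1731, 0.201]
tool_rot: [[0.998, 0.059, 0.0], [0.059, -0.998, 0.0], [0.0, -0.0, -1.0]]
wrist_force: [0.4, 0.1, -1.0]
grip_width: 0.0424
finger_force: 24.8
```

>>> jog_arm --plan '[[0.3,[0.1,-4,0],[0,0,0]],[0.3,[0.3,-8,0],[0,0,0]],[0.3,[0.4,-12,0],[0,0,0]],[0.3,[0.6,-16,0],[0,0,0]],[0.3,[0.7,-20,0],[0,0,0]],[0.3,[0.8,-24,0],[0,0,0]],[0.3,[1,-28,0],[0,0,0]],[0.3,[1.1,-32,0],[0,0,0]],[0.3,[1.3,-36,0],[0,0,0]],[0.3,[1.4,-39,0],[0,0,0]]]'

```text
time: 13.05
ee_pos: [0.4401, 0.2177, 0.2011]
tool_rot: [[0.998, 0.061, 0.0], [0.061, -0.998, 0.001], [0.0, -0.001, -1.0]]
wrist_force: [0.7, -0.8, -0.4]
grip_width: 0.0418
finger_force: 24.8
```

>>> jog_arm --plan '[[0.3,[0,-1.8,0],[0,0,0]],[0.3,[0,-2.7,1],[0,0,0]],[0.3,[0,-2.7,4],[0,0,0]],[0.3,[0,-2.7,7],[0,0,0]],[0.3,[0,-2.7,10],[0,0,0]],[0.3,[0,-2.7,12.5],[0,0,0]],[0.3,[0,-2.7,13.7],[0,0,0]],[0.3,[0,-2.7,14.1],[0,0,0]],[0.3,[0,-2.7,14.1],[0,0,0]],[0.3,[0,-2.7,14.1],[0,0,0]]]'

```text
time: 14.05
ee_pos: [0.4399, 0.2427, 0.0605]
tool_rot: [[0.998, 0.06, 0.002], [0.06, -0.998, 0.001], [0.002, -0.001, -1.0]]
wrist_force: [0.0, 0.3, -0.7]
grip_width: 0.0421
finger_force: 24.8
```

>>> jog_arm --plan '[[0.3,[0,0,0],[0,0,0]],[0.3,[0,0,0.1],[0,0,0]],[0.3,[0,0,0.2],[0,0,0]],[0.3,[0,0,0.3],[0,0,0]],[0.3,[0,0,0.35],[0,0,0]],[0.3,[0,0,0.35],[0,0,0]],[0.3,[0,0,0.35],[0,0,0]]]'

```text
time: 14.75
ee_pos: [0.4389, 0.2424, 0.0559]
tool_rot: [[0.998, 0.06, -0.0], [0.06, -0.998, -0.0], [-0.0, 0.0, -1.0]]
wrist_force: [-0.1, -0.1, -1.3]
grip_width: 0.0419
finger_force: 24.8
```

>>> jog_arm --plan '[[0.3,[0,0,0.03],[0,0,0]],[0.3,[0,0,0.07],[0,0,0]],[0.3,[0,0,0.1],[0,0,0]],[0.3,[0,0,0.1],[0,0,0]],[0.3,[0,0,0.1],[0,0,0]]]'

```text
time: 15.25
ee_pos: [0.439, 0.2424, 0.0554]
tool_rot: [[0.998, 0.06, 0.0], [0.06, -0.998, 0.0], [0.0, -0.0, -1.0]]
wrist_force: [-1.4, -1.1, 4.5]
grip_width: 0.0417
finger_force: 24.8
```

>>> jog_arm --plan '[[0.6,[0,0,0],[0,0,0]],[0.8,[0,0,0],[0,0,0]],[0.8,[0,0,0],[0,0,0]],[0.8,[0,0,0],[0,0,0]],[0.8,[0,0,-1],[0,0,0]],[0.8,[0,0,-4],[0,0,0]],[1,[0,0,-8],[0,0,0]],[1,[0,1,-11],[0,0,0]],[1,[-0.1,3,-13],[0,0,0]],[1,[-0.2,6.6,-13],[0,0,0]]]'

```text
time: 16.25
ee_pos: [0.4432, 0.1777, 0.1889]
tool_rot: [[0.998, 0.063, 0.008], [0.063, -0.998, 0.003], [0.008, -0.003, -1.0]]
wrist_force: [1.1, -0.9, 0.9]
grip_width: 0.0909
finger_force: 0.0
```

>>> jog_arm --plan '[[1,[-0.2,5,0],[0,0,0]],[1,[-0.4,10,0],[0,0,0]],[1,[-0.6,15,0],[0,0,0]],[1,[-0.8,20,0],[0,0,0]],[1,[-1,25,0],[0,0,0]],[1,[-1.2,30,0],[0,0,0]]]'

```text
time: 16.85
ee_pos: [0.4467, -0.1256, 0.1859]
tool_rot: [[0.998, 0.06, 0.002], [0.06, -0.998, -0.0], [0.002, 0.001, -1.0]]
wrist_force: [1.8, -0.5, -0.9]
grip_width: 0.0915
finger_force: 0.0
```

```bash
python3 - <<'E'
from h import *
f=grab('top'); im=f['image']; hsv=cv2.cvtColor(im,cv2.COLOR_RGB2HSV)
m=((hsv[...,1]<60)&(hsv[...,2]>130)).astype('uint8'); m[:205]=0;m[250:]=0;m[:,:400]=0;m[:,450:]=0
c=max(cv2.findContours(m,0,1)[0],key=cv2.contourArea).reshape(-1,2)
P=np.array([ray(f,p,.046)[:2] for p in c],np.float32)*1000; print(cv2.minAreaRect(P))
save(f,'t3.png',(120,150,360,130),2.2); togo((.451,-.312,.11),3.45)
E
```

```text
((430.9723815917969, -292.3576354980469), (101.25008392333984, 91.12029266357422), 0.41517001390457153)
t 16.9 cm [-0.63 17.85  7.72] deg [ 0.41 -0.11 -0.28] w 0.091017225490096
```

View pics/t3.png

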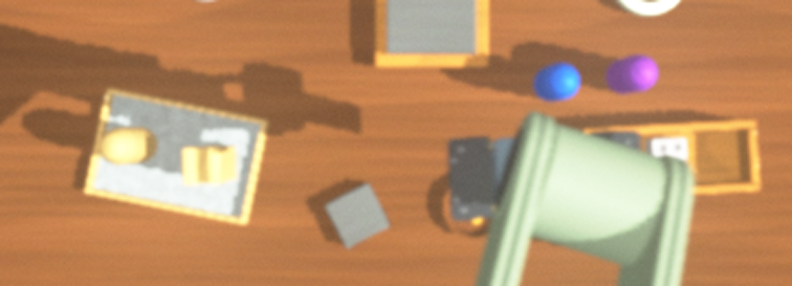

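Both formers stand in the tray at (127,146) and (207,163). I move over the block.

>>> jog_arm --plan '[[1,[-0.2,5,0],[0,0,0]],[1,[-0.4,10,0],[0,0,0]],[1,[-0.6,15,0],[0,0,0]],[1,[-0.7,18.2,1],[0,0,0]],[1,[-0.7,18.2,4],[0,0,0]],[1,[-0.7,18.2,7],[0,0,0]],[1,[-0.7,18.2,7.6],[0,0,0]],[1,[-0.7,18.2,7.6],[0,0,0]],[1,[-0.7,18.2,7.6],[0,0,0]]]'

```text
time: 17.8
ee_pos: [0.4518, -0.3059, 0.1105]
tool_rot: [[0.998, 0.06, 0.002], [0.06, -0.998, -0.002], [0.002, 0.002, -1.0]]
wrist_force: [-0.5, -0.5, 0.4]
grip_width: 0.0913
finger_force: 0.0
```

```bash
python3 - <<'E'
from h import *
togo((.451,-.312,.017),3.6)
f=grab('scene'); save(f,'b1.png',(120,100,180,140),4)
E
```

```text
t 17.8 cm [-0.14  0.58  9.35] deg [ 0.1  -0.12 -0.14] w 0.09131330366899054
```

View pics/b1.png

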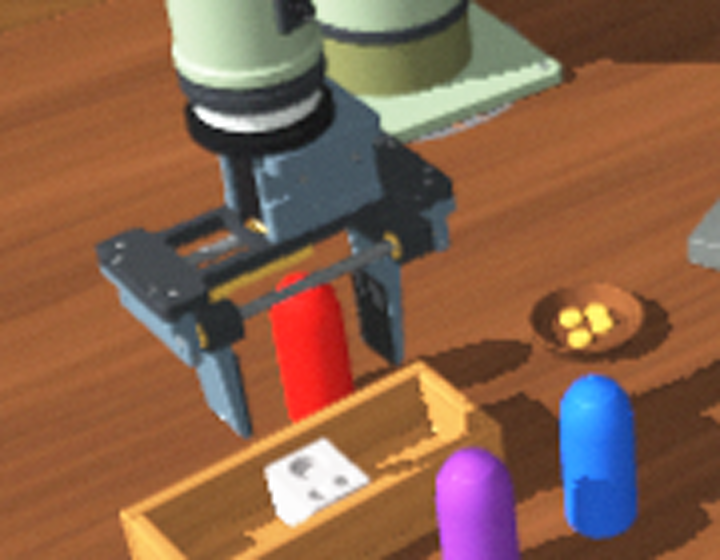

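The block at crop (317,480) lies between the fingers at (240,430) and (395,360), well clear of the look-alikes. I shift 6 mm along the rack and go down.

>>> jog_arm --plan '[[1,[-0.1,0.6,0],[0,0,0]],[1,[-0.1,0.6,2],[0,0,0]],[1,[-0.1,0.6,4],[0,0,0]],[1,[-0.1,0.6,6],[0,0,0]],[1,[-0.1,0.6,8],[0,0,0]],[1,[-0.1,0.6,9.1],[0,0,0]],[1,[-0.1,0.6,9.1],[0,0,0]],[1,[-0.1,0.6,9.1],[0,0,0]],[0.7,[-0.1,0.6,9.1],[0,0,0]],[0.5,[-0.1,0.6,9.1],[0,0,0]]]' --squeeze 20

```text
time: 18.85
ee_pos: [0.4508, -0.3121, 0.019]
tool_rot: [[0.998, 0.06, 0.002], [0.06, -0.998, -0.001], [0.002, 0.001, -1.0]]
wrist_force: [-0.7, -0.0, 0.9]
grip_width: 0.0779
finger_force: 0.0
```

>>> jog_arm --plan '[[0.45,[0,0,0],[0,0,0]],[0.4,[0,0,0],[0,0,0]],[0.3,[0,0,0],[0,0,0]],[0.3,[0,0,0],[0,0,0]],[0.3,[0,0,0],[0,0,0]],[0.3,[0,0,0],[0,0,0]],[0.3,[0,0,0],[0,0,0]]]' --squeeze 45

```text
time: 19.55
ee_pos: [0.4502, -0.3117, 0.018]
tool_rot: [[0.998, 0.06, -0.0], [0.06, -0.998, -0.0], [-0.0, 0.0, -1.0]]
wrist_force: [-0.9, 0.5, 1.3]
grip_width: 0.0398
finger_force: 45.0
```

```bash
python3 - <<'E'
from h import *
f=grab('top'); im=f['image']; hsv=cv2.cvtColor(im,cv2.COLOR_RGB2HSV); h,s,v=[hsv[...,k].astype(int) for k in range(3)]
m=((h>14)&(h<32)&(v>130)&(s>85)).astype('uint8'); m2=((s<70)&(v>60)&(v<200)).astype('uint8')
for mm,z in((m,.031),(m2,.038)):
    q=np.zeros_like(mm); q[110:200,270:360]=mm[110:200,270:360]
    c=max(cv2.findContours(q,0,1)[0],key=cv2.contourArea).reshape(-1,2)
    print(cv2.boundingRect(c),cv2.minAreaRect(np.array([ray(f,p,z)[:2] for p in c],np.float32)*1000))
save(f,'plate.png',(270,110,90,90),6)
E
```

```text
(290, 129, 53, 52) ((631.0453491210938, -20.463058471679688), (138.68772888183594, 140.9597625732422), 0.8622708320617676)
(296, 134, 40, 40) ((632.7975463867188, -18.957103729248047), (105.31546020507812, 105.09272003173828), 0.8298317790031433)
```

View pics/plate.png

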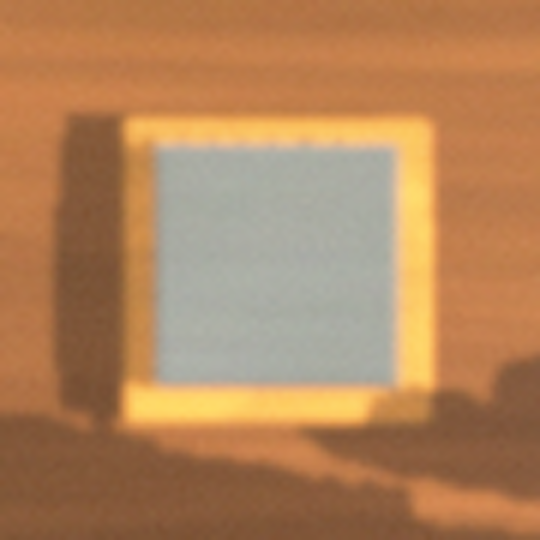

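The crop shows the steel plate spanning (155,147)–(398,385) on its base, centred at about (276,266), so its centre is (0.632, -0.019).

>>> jog_arm --plan '[[0.3,[0,0,-1],[0,0,0]],[0.3,[0,0,-3],[0,0,0]],[0.3,[0,0,-6],[0,0,0]],[0.3,[0,0,-9],[0,0,0]],[0.3,[0,0,-12],[0,0,0]],[0.3,[0,0,-15],[0,0,0]],[0.3,[1.2,-1.8,-16],[0,0,0.5]],[0.3,[3.2,-4.6,-16],[0,0,1]],[0.3,[5.4,-7.7,-16],[0,0,1.5]],[0.3,[7.7,-10.9,-16],[0,0,2.6]]]'

```text
time: 20.6
ee_pos: [0.5204, -0.1972, 0.1781]
tool_rot: [[1.0, 0.013, -0.001], [0.013, -1.0, 0.0], [-0.001, -0.0, -1.0]]
wrist_force: [1.3, 0.7, -4.0]
grip_width: 0.0398
finger_force: 45.0
```

>>> jog_arm --plan '[[0.3,[2,-2.9,0],[0,0,0]],[0.3,[4,-5.8,0],[0,0,0]],[0.3,[6,-8.7,0],[0,0,0]],[0.3,[8,-11.4,0],[0,0,0]],[0.3,[10,-14,0],[0,0,0]],[0.3,[12,-16.4,0],[0,0,0]],[0.3,[12.8,-17.5,1],[0,0,0]],[0.3,[12.8,-17.5,3],[0,0,0]],[0.3,[12.8,-17.5,5],[0,0,0]],[0.3,[12.8,-17.5,5],[0,0,0]]]'

```text
time: 21.6
ee_pos: [0.6426, -0.0216, 0.1239]
tool_rot: [[1.0, 0.015, -0.009], [0.015, -1.0, -0.0], [-0.009, -0.0, -1.0]]
wrist_force: [-1.3, -0.4, -3.9]
grip_width: 0.0399
finger_force: 45.0
```

```bash
python3 - <<'E'
from h import *
togo((.632,-.019,.046),0.8)
E
```

```text
t 21.6 cm [-0.98 -0.28  7.8 ] deg [-0.    0.54  0.04] w 0.03987437535673094
```

>>> jog_arm --plan '[[0.3,[-0.6,-0.1,0],[0,0,0]],[0.3,[-1.3,-0.2,1],[0,0,0]],[0.3,[-1.3,-0.2,3],[0,0,0]],[0.3,[-1.3,-0.2,5],[0,0,0]],[0.3,[-1.3,-0.2,6],[0,0,0]],[0.3,[-1.3,-0.2,6.4],[0,0,0]],[0.3,[-1.3,-0.2,6.4],[0,0,0]],[0.3,[-1.3,-0.2,6.4],[0,0,0]],[0.3,[-1.3,-0.2,6.4],[0,0,0]]]'

```text
time: 22.5
ee_pos: [0.6337, -0.0197, 0.0651]
tool_rot: [[1.0, 0.015, 0.002], [0.015, -1.0, -0.0], [0.002, 0.0, -1.0]]
wrist_force: [-0.0, 0.5, -3.1]
grip_width: 0.04
finger_force: 45.0
```

```bash
python3 - <<'E'
from h import *
togo((.632,-.019,.046),0.8)
E
```

```text
t 22.5 cm [-0.17 -0.07  1.91] deg [ 0.02 -0.12  0.03] w 0.04003658313712564
```

>>> jog_arm --plan '[[0.3,[-0.1,-0.1,0.4],[0,0,0]],[0.3,[-0.1,-0.1,0.8],[0,0,0]],[0.3,[-0.1,-0.1,1.2],[0,0,0]],[0.3,[-0.1,-0.1,1.5],[0,0,0]],[0.3,[-0.1,-0.1,1.6],[0,0,0]],[0.3,[-0.1,-0.1,1.7],[0,0,0]],[0.3,[-0.1,-0.1,1.75],[0,0,0]],[0.3,[-0.1,-0.1,1.8],[0,0,0]],[0.3,[-0.1,-0.1,1.8],[0,0,0]],[0.3,[-0.1,-0.1,1.8],[0,0,0]]]'

```text
time: 23.5
ee_pos: [0.632, -0.0187, 0.046]
tool_rot: [[1.0, 0.015, 0.0], [0.015, -1.0, -0.0], [0.0, 0.0, -1.0]]
wrist_force: [-0.5, 0.2, -3.7]
grip_width: 0.0395
finger_force: 45.0
```

>>> jog_arm --plan '[[0.3,[0,0,0.03],[0,0,0]],[0.3,[0,0,0.07],[0,0,0]],[0.3,[0,0,0.1],[0,0,0]],[0.3,[0,0,0.1],[0,0,0]],[0.3,[0,0,0.1],[0,0,0]]]'

```text
time: 24.0
ee_pos: [0.632, -0.0187, 0.046]
tool_rot: [[1.0, 0.015, 0.001], [0.015, -1.0, -0.0], [0.001, 0.0, -1.0]]
wrist_force: [-2.0, -0.6, 5.9]
grip_width: 0.04
finger_force: 45.0
```

>>> jog_arm --plan '[[0.6,[0,0,0],[0,0,0]],[0.8,[0,0,0],[0,0,0]],[0.9,[0,0,0],[0,0,0]],[0.9,[0,0,0],[0,0,0]],[0.9,[0,0,-1],[0,0,0]],[0.9,[0,0,-4],[0,0,0]],[1,[0,0,-8],[0,0,0]],[1,[0,0,-12],[0,0,0]],[1,[-1.5,-2,-15],[0,0,0]],[1,[-4,-5.6,-15],[0,0,-1]]]'

```text
time: 25.0
ee_pos: [0.5949, 0.0359, 0.2008]
tool_rot: [[0.999, 0.029, 0.013], [0.029, -1.0, -0.0], [0.013, 0.0, -1.0]]
wrist_force: [0.8, 1.9, -0.3]
grip_width: 0.0917
finger_force: 0.0
```

>>> jog_arm --plan '[[1,[-3,-4,0],[0,0,-1.6]],[1,[-6,-8,0],[0,0,-1.6]],[1,[-9,-12,0],[0,0,-1.6]],[1,[-12,-16,0],[0,0,-1.6]],[1,[-15,-20.5,0],[0,0,-1.6]],[1,[-15,-20.5,2],[0,0,-1.6]],[1,[-15,-20.5,4],[0,0,-1.6]],[1,[-15,-20.5,4],[0,0,-1.6]],[1,[-15,-20.5,4],[0,0,-1.6]]]'

```text
time: 25.9
ee_pos: [0.4349, 0.2369, 0.1556]
tool_rot: [[0.998, 0.06, 0.001], [0.06, -0.998, 0.0], [0.001, -0.0, -1.0]]
wrist_force: [-0.7, 0.1, 0.6]
grip_width: 0.0913
finger_force: 0.0
```

```bash
python3 - <<'E'
from h import *
togo((.439,.2424,.0554),3.43)
f=grab('scene'); save(f,'p1.png',(240,80,240,180),3)
f=grab('top'); im=f['image']; hsv=cv2.cvtColor(im,cv2.COLOR_RGB2HSV); h,s,v=[hsv[...,k].astype(int) for k in range(3)]
print(proj(f,(.632,-.019,.074)), hsv[154,300:332,2].tolist())
m=((v>222)&(s<60)).astype('uint8'); q=np.zeros_like(m); q[136:172,298:334]=m[136:172,298:334]
c=max(cv2.findContours(q,0,1)[0],key=cv2.contourArea).reshape(-1,2)
print(cv2.minAreaRect(np.array([ray(f,p,.074)[:2] for p in c],np.float32)*1000))
E
```

```text
t 25.9 cm [ 0.44 -0.52 10.02] deg [-0.01 -0.03  0.  ] w 0.0912791368309503
[315.72962809 152.03043886] [128, 125, 126, 127, 129, 130, 136, 173, 237, 254, 255, 255, 255, 255, 255, 253, 242, 227, 227, 239, 251, 254, 254, 252, 226, 188, 179, 180, 178, 181, 179, 178]
((634.7263793945312, -19.685428619384766), (52.30642318725586, 41.68333053588867), 0.7893900275230408)
```

View pics/p1.png

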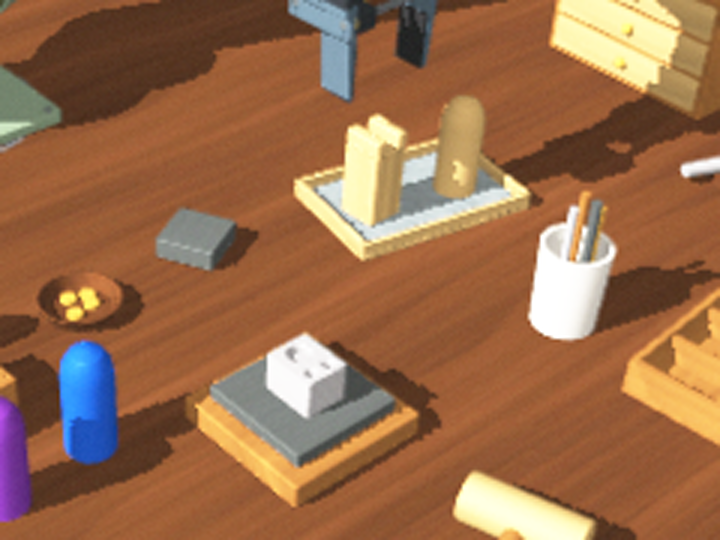

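The block is flat and central on the plate at (305,372), and both formers stand in the tray at (375,170) and (460,145). The square former goes back first.

>>> jog_arm --plan '[[1,[0.4,-0.5,0],[0,0,0]],[1,[0.4,-0.5,3],[0,0,0]],[1,[0.4,-0.5,6],[0,0,0]],[1,[0.4,-0.5,8.5],[0,0,0]],[1,[0.4,-0.5,10],[0,0,0]],[1,[0.4,-0.5,10],[0,0,0]],[1,[0.4,-0.5,10],[0,0,0]],[1,[0.4,-0.5,10],[0,0,0]],[1,[0.4,-0.5,10],[0,0,0]]]' --squeeze 20

```text
time: 26.9
ee_pos: [0.4392, 0.2425, 0.0561]
tool_rot: [[0.998, 0.06, 0.002], [0.06, -0.998, 0.001], [0.002, -0.001, -1.0]]
wrist_force: [0.2, 0.4, 0.5]
grip_width: 0.0912
finger_force: 0.0
```

```bash
python3 - <<'E'
from h import *
togo((.439,.2424,.0554),3.43)
E
```

```text
t 26.9 cm [-0.02  0.01  0.07] deg [-0.05 -0.13  0.  ] w 0.09123319233015639
```

>>> jog_arm --plan '[[0.6,[0,0,0],[0,0,0]],[0.5,[0,0,0],[0,0,0]],[0.4,[0,0,0],[0,0,0]],[0.3,[0,0,0],[0,0,0]],[0.3,[0,0,0],[0,0,0]],[0.3,[0,0,0],[0,0,0]],[0.3,[0,0,0],[0,0,0]],[0.3,[0,0,0],[0,0,0]],[0.3,[0,0,-1],[0,0,0]],[0.3,[0,0,-3],[0,0,0]]]' --squeeze 25

```text
time: 27.9
ee_pos: [0.4371, 0.2415, 0.0844]
tool_rot: [[0.998, 0.06, -0.003], [0.06, -0.998, -0.002], [-0.004, 0.002, -1.0]]
wrist_force: [0.5, 0.3, -1.3]
grip_width: 0.042
finger_force: 25.0
```

>>> jog_arm --plan '[[0.3,[0,0,-3],[0,0,0]],[0.3,[0,0,-6],[0,0,0]],[0.3,[0,0,-9],[0,0,0]],[0.3,[0,1,-11],[0,0,0]],[0.3,[-0.1,3.5,-12],[0,0,0]],[0.3,[-0.2,7,-12],[0,0,0]],[0.3,[-0.4,11,-12],[0,0,0]],[0.3,[-0.5,15,-12],[0,0,0]],[0.3,[-0.6,19,-12],[0,0,0]],[0.3,[-0.8,23,-12],[0,0,0]]]'

```text
time: 28.9
ee_pos: [0.4438, 0.0105, 0.2056]
tool_rot: [[0.998, 0.06, 0.001], [0.06, -0.998, -0.0], [0.001, 0.0, -1.0]]
wrist_force: [0.9, -0.4, -0.7]
grip_width: 0.0422
finger_force: 25.0
```

>>> jog_arm --plan '[[0.3,[-0.1,4,0],[0,0,0]],[0.3,[-0.3,8,0],[0,0,0]],[0.3,[-0.4,12,0],[0,0,0]],[0.3,[-0.5,16,0],[0,0,0]],[0.3,[-0.7,20,0],[0,0,0]],[0.3,[-0.8,24,0],[0,0,0]],[0.3,[-0.9,28,0],[0,0,0]],[0.3,[-1.1,32,0],[0,0,0]],[0.3,[-1.2,35.5,0],[0,0,0]],[0.3,[-1.2,37.7,0],[0,0,0]]]'

```text
time: 29.9
ee_pos: [0.4543, -0.3676, 0.2053]
tool_rot: [[0.998, 0.058, 0.0], [0.058, -0.998, -0.001], [0.0, 0.001, -1.0]]
wrist_force: [0.5, 1.3, -1.5]
grip_width: 0.0419
finger_force: 25.0
```

>>> jog_arm --plan '[[0.3,[0,0,2],[0,0,0]],[0.3,[0,0,4],[0,0,0]],[0.3,[0,0,5],[0,0,0]],[0.3,[0,0,5],[0,0,0]],[0.3,[0,0,5],[0,0,0]],[0.3,[0,0,5],[0,0,0]]]'

```text
time: 30.5
ee_pos: [0.4554, -0.3653, 0.1563]
tool_rot: [[0.998, 0.06, 0.002], [0.06, -0.998, -0.002], [0.002, 0.002, -1.0]]
wrist_force: [-0.4, 0.5, -0.6]
grip_width: 0.0421
finger_force: 25.0
```

```bash
python3 - <<'E'
from h import *
togo((.4554,-.3648,.0604),3.44)
E
```

```text
t 30.5 cm [-0.01 -0.07  9.59] deg [ 0.1  -0.1   0.02] w 0.04208477379332841
```

>>> jog_arm --plan '[[0.3,[0,0,2],[0,0,0]],[0.3,[0,0,4],[0,0,0]],[0.3,[0,0,6],[0,0,0]],[0.3,[0,0,7.5],[0,0,0]],[0.3,[0,0,8.5],[0,0,0]],[0.3,[0,0,9],[0,0,0]],[0.3,[0,0,9.2],[0,0,0]],[0.3,[0,0,9.2],[0,0,0]],[0.3,[0,0,9.2],[0,0,0]],[0.3,[0,0,9.2],[0,0,0]]]'

```text
time: 31.5
ee_pos: [0.4551, -0.3653, 0.0636]
tool_rot: [[0.998, 0.06, 0.001], [0.06, -0.998, -0.001], [0.001, 0.001, -1.0]]
wrist_force: [-0.1, -0.8, -0.7]
grip_width: 0.0418
finger_force: 25.0
```

>>> jog_arm --plan '[[0.3,[0,0,0.1],[0,0,0]],[0.3,[0,0,0.2],[0,0,0]],[0.3,[0,0,0.25],[0,0,0]],[0.3,[0,0,0.3],[0,0,0]],[0.3,[0,0,0.35],[0,0,0]],[0.3,[0,0,0.35],[0,0,0]],[0.3,[0,0,0.35],[0,0,0]]]'

```text
time: 32.2
ee_pos: [0.4547, -0.365, 0.0599]
tool_rot: [[0.998, 0.06, 0.0], [0.06, -0.998, -0.0], [0.0, 0.0, -1.0]]
wrist_force: [-0.9, 1.2, 2.9]
grip_width: 0.0422
finger_force: 25.0
```

>>> jog_arm --plan '[[0.6,[0,0,0],[0,0,0]],[0.8,[0,0,0],[0,0,0]],[0.8,[0,0,0],[0,0,0]],[0.8,[0,0,0],[0,0,0]],[0.9,[0,0,-1],[0,0,0]],[1,[0,0,-4],[0,0,0]],[1,[0,0,-8],[0,0,0]],[1,[0,-1,-11],[0,0,0]],[1,[0.1,-3,-13],[0,0,0]],[1,[0.4,-6.5,-13],[0,0,0]]]'

```text
time: 33.2
ee_pos: [0.4567, -0.3018, 0.1937]
tool_rot: [[0.998, 0.058, 0.007], [0.058, -0.998, -0.006], [0.007, 0.006, -1.0]]
wrist_force: [-0.0, 0.3, -0.2]
grip_width: 0.0912
finger_force: 0.0
```

>>> jog_arm --plan '[[1,[0.3,-5,0],[0,0,0]],[1,[0.6,-10,0],[0,0,0]],[1,[1,-15,0],[0,0,0]],[1,[1.3,-20,0],[0,0,0]],[1,[1.6,-25,0],[0,0,0]],[1,[1.9,-30,0],[0,0,0]],[1,[2.2,-35,0],[0,0,0]],[1,[2.6,-40,0],[0,0,0]],[1,[2.9,-45,0],[0,0,0]],[1,[3.2,-50,0],[0,0,0]]]'

```text
time: 34.2
ee_pos: [0.4566, 0.2023, 0.1904]
tool_rot: [[0.998, 0.06, 0.002], [0.06, -0.998, 0.0], [0.002, -0.0, -1.0]]
wrist_force: [0.8, -1.0, 0.2]
grip_width: 0.0914
finger_force: 0.0
```

>>> jog_arm --plan '[[1,[0.4,-5,0],[0,0,0]],[1,[0.8,-10,0],[0,0,0]],[1,[0.9,-13,0],[0,0,0]],[1,[0.9,-14,1],[0,0,0]],[1,[0.9,-14,3],[0,0,0]],[1,[0.9,-14,3],[0,0,0]],[1,[0.9,-14,3],[0,0,0]]]'

```text
time: 34.9
ee_pos: [0.4572, 0.3393, 0.1594]
tool_rot: [[0.998, 0.059, -0.001], [0.059, -0.998, -0.001], [-0.001, 0.001, -1.0]]
wrist_force: [-0.1, 0.4, 1.0]
grip_width: 0.091
finger_force: 0.0
```

```bash
python3 - <<'E'
from h import *
togo((.4572,.3417,.0569),3.44)
E
```

```text
t 34.9 cm [ 0.02 -0.25 10.25] deg [ 0.06  0.05 -0.05] w 0.09101520316221809
```

>>> jog_arm --plan '[[1,[0,-0.2,3],[0,0,0]],[1,[0,-0.2,6],[0,0,0]],[1,[0,-0.2,8.5],[0,0,0]],[1,[0,-0.2,10.2],[0,0,0]],[1,[0,-0.2,10.2],[0,0,0]],[1,[0,-0.2,10.2],[0,0,0]],[1,[0,-0.2,10.2],[0,0,0]],[1,[0,-0.2,10.2],[0,0,0]]]' --squeeze 20

```text
time: 35.7
ee_pos: [0.4581, 0.3428, 0.0589]
tool_rot: [[0.998, 0.06, 0.002], [0.06, -0.998, 0.002], [0.002, -0.001, -1.0]]
wrist_force: [-0.1, -0.9, -1.6]
grip_width: 0.0912
finger_force: 0.0
```

```bash
python3 - <<'E'
from h import *
togo((.4572,.3417,.0569),3.44)
E
```

```text
t 35.7 cm [-0.1  0.1  0.2] deg [-0.08 -0.14 -0.01] w 0.09119858233337173
```

>>> jog_arm --plan '[[0.6,[0,0.1,0.1],[0,0,0]],[0.5,[0,0.1,0.1],[0,0,0]],[0.4,[0,0.1,0.1],[0,0,0]],[0.3,[0,0.1,0.1],[0,0,0]],[0.3,[0,0.1,0.1],[0,0,0]],[0.3,[0,0.1,0.1],[0,0,0]],[0.3,[0,0.1,0.1],[0,0,0]],[0.3,[0,0.1,0.1],[0,0,0]]]' --squeeze 25

```text
time: 36.5
ee_pos: [0.4573, 0.3414, 0.0564]
tool_rot: [[0.998, 0.06, -0.0], [0.06, -0.998, -0.0], [-0.0, 0.0, -1.0]]
wrist_force: [-0.0, 0.7, -1.1]
grip_width: 0.0436
finger_force: 25.0
```

```bash
python3 - <<'E'
from h import *
togo((.4572,.3417,.0569),3.44)
E
```

```text
t 36.5 cm [-0.01 -0.03 -0.05] deg [ 0.01  0.   -0.  ] w 0.04355860406729887
```

>>> jog_arm --plan '[[0.3,[0,0,-1],[0,0,0]],[0.3,[0,0,-3.5],[0,0,0]],[0.3,[0,0,-7],[0,0,0]],[0.3,[0,0,-10.5],[0,0,0]],[0.3,[-0.1,1,-13],[0,0,0]],[0.3,[-0.3,3.5,-14],[0,0,0]],[0.3,[-0.5,7,-14],[0,0,0]],[0.3,[-0.8,11,-14],[0,0,0]],[0.3,[-1.1,15,-14],[0,0,0]],[0.3,[-1.4,19,-14],[0,0,0]]]'

```text
time: 37.5
ee_pos: [0.4544, 0.1494, 0.1971]
tool_rot: [[0.998, 0.061, 0.001], [0.061, -0.998, -0.0], [0.001, 0.0, -1.0]]
wrist_force: [0.0, -0.7, -0.7]
grip_width: 0.0434
finger_force: 25.0
```

>>> jog_arm --plan '[[0.3,[-0.3,4,0],[0,0,0]],[0.3,[-0.6,8,0],[0,0,0]],[0.3,[-0.9,12,0],[0,0,0]],[0.3,[-1.2,16,0],[0,0,0]],[0.3,[-1.5,20,0],[0,0,0]],[0.3,[-1.8,24,0],[0,0,0]],[0.3,[-2.1,28,0],[0,0,0]],[0.3,[-2.4,32,0],[0,0,0]],[0.3,[-2.7,36,0],[0,0,0]],[0.3,[-3,39,0],[0,0,0]]]'

```text
time: 38.5
ee_pos: [0.4479, -0.2426, 0.1971]
tool_rot: [[0.998, 0.059, 0.001], [0.059, -0.998, -0.001], [0.001, 0.001, -1.0]]
wrist_force: [0.6, 0.3, -1.6]
grip_width: 0.043
finger_force: 25.0
```

>>> jog_arm --plan '[[0.3,[-0.1,1.2,0],[0,0,0]],[0.3,[-0.1,1.8,2],[0,0,0]],[0.3,[-0.1,1.8,4],[0,0,0]],[0.3,[-0.1,1.8,4],[0,0,0]],[0.3,[-0.1,1.8,4],[0,0,0]],[0.3,[-0.1,1.8,4],[0,0,0]]]'

```text
time: 39.1
ee_pos: [0.449, -0.2581, 0.1577]
tool_rot: [[0.998, 0.061, 0.002], [0.061, -0.998, -0.001], [0.002, 0.001, -1.0]]
wrist_force: [0.4, -0.1, -0.9]
grip_width: 0.0434
finger_force: 25.0
```

```bash
python3 - <<'E'
from h import *
togo((.4479,-.2581,.0619),3.44)
E
```

```text
t 39.1 cm [-0.13 -0.02  9.58] deg [ 0.07 -0.11  0.04] w 0.0434175198487562
```

>>> jog_arm --plan '[[0.3,[0,0,2],[0,0,0]],[0.3,[0,0,4],[0,0,0]],[0.3,[0,0,6],[0,0,0]],[0.3,[0,0,7.5],[0,0,0]],[0.3,[0,0,8.5],[0,0,0]],[0.3,[0,0,9],[0,0,0]],[0.3,[0,0,9.2],[0,0,0]],[0.3,[0,0,9.2],[0,0,0]],[0.3,[0,0,9.2],[0,0,0]],[0.3,[0,0,9.2],[0,0,0]]]'

```text
time: 40.1
ee_pos: [0.4486, -0.2585, 0.065]
tool_rot: [[0.998, 0.06, 0.001], [0.06, -0.998, -0.001], [0.001, 0.001, -1.0]]
wrist_force: [0.0, 1.1, -0.7]
grip_width: 0.0433
finger_force: 25.0
```

>>> jog_arm --plan '[[0.3,[0,0,0.1],[0,0,0]],[0.3,[0,0,0.2],[0,0,0]],[0.3,[0,0,0.25],[0,0,0]],[0.3,[0,0,0.3],[0,0,0]],[0.3,[0,0,0.35],[0,0,0]],[0.3,[0,0,0.35],[0,0,0]],[0.3,[0,0,0.35],[0,0,0]]]'

```text
time: 40.8
ee_pos: [0.4483, -0.2583, 0.0613]
tool_rot: [[0.998, 0.06, 0.0], [0.06, -0.998, -0.0], [0.0, 0.0, -1.0]]
wrist_force: [-1.6, 0.3, 3.6]
grip_width: 0.0435
finger_force: 25.0
```

Contact with the rack floor. I let go, rise and move clear.

>>> jog_arm --plan '[[0.6,[0,0,0],[0,0,0]],[0.8,[0,0,0],[0,0,0]],[0.8,[0,0,0],[0,0,0]],[0.8,[0,0,0],[0,0,0]],[0.9,[0,0,-1],[0,0,0]],[1,[0,0,-4],[0,0,0]],[1,[0,0,-8],[0,0,0]],[1,[0,0,-12],[0,0,0]],[1,[0,0,-15],[0,0,0]],[1,[0,0,-15],[0,0,0]]]'

```text
time: 41.8
ee_pos: [0.4507, -0.2597, 0.2164]
tool_rot: [[0.998, 0.06, 0.009], [0.06, -0.998, -0.006], [0.009, 0.006, -1.0]]
wrist_force: [-0.3, -1.4, -0.1]
grip_width: 0.0911
finger_force: 0.0
```

>>> jog_arm --plan '[[1,[-0.3,-5,0],[0,0,0]],[1,[-0.6,-10,0],[0,0,0]],[1,[-0.6,-15,0],[0,0,0]],[1,[-0.6,-20,0],[0,0,0]],[1,[-0.6,-25,0],[0,0,0]],[1,[-0.6,-30,0],[0,0,0]],[1,[-0.6,-33,0],[0,0,0]],[1,[-0.6,-33,0],[0,0,0]],[1,[-0.6,-33,0],[0,0,0]],[1,[-0.6,-33,0],[0,0,0]]]'

```text
time: 42.8
ee_pos: [0.4223, 0.07, 0.2106]
tool_rot: [[0.998, 0.059, -0.001], [0.059, -0.998, -0.001], [-0.001, 0.001, -1.0]]
wrist_force: [-0.4, 0.1, -1.0]
grip_width: 0.0911
finger_force: 0.0
```

```bash
python3 - <<'E'
from h import *
f=grab('top'); g=grab('scene')
a=f['image'][120:290,270:490]; b=g['image'][140:290,130:400]
r=lambda i,w:cv2.resize(i,(w,int(i.shape[0]*w/i.shape[1])))
o=np.vstack([r(a,400),r(b,400)]); cv2.imwrite('pics/fin.png',o[...,::-1])
print(o.shape,bot.read_state()['ee_pos'])
E
```

```text
(531, 400, 3) [0.42246198 0.06970986 0.21074254]
```

View pics/fin.png

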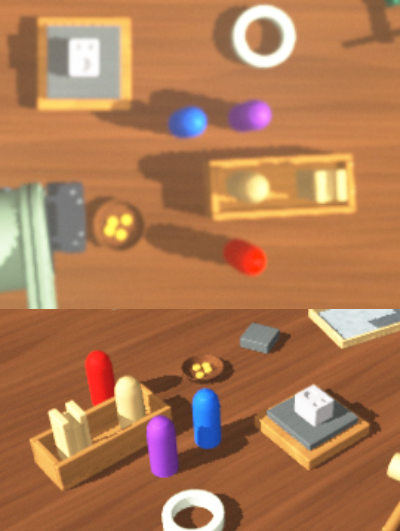

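Both formers stand upright at their own ends of the rack, round at (255,187) and square at (330,185). The block is on the plate at (85,57), the bystanders have not moved, and the gripper is open and clear.

```bash
python3 -c "
from station import bot
print(bot.hand_in())"
```

```text
the job is handed in; nothing more can be done
None
```

The job is handed in at about 43 s: the doming block sits flat in the middle of the bench plate, and both formers are back upright at their own ends of the rack, to within about 1 mm of where I gripped them. The cup, tape roll and dish were not touched.

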